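# Flip the kickstand down and hold the bicycle frame upright

## Robot

A 6-joint arm with a two-finger parallel gripper is mounted at the origin on a cart in front of the work surface, level with it; the furniture and walls round the work are solid. World frame = base frame: x ahead of the robot, y to its left, z up, the work surface at z = 0. Lengths are in m, angles in degrees, forces in N, time in s.
With the tool pointing down it reaches from about 0.3 to 0.75 m from the base axis. Payload 8.5 kg.
Tool frame: the origin (TCP) lies on the centre line of the jaws, within the pads' length; the fingertips stand 25 mm ahead of it and the grasp point (between the pads) lies 6 mm ahead of it; z points along the fingers, y is the line along which they close (so a half turn about z gives the same grasp; the last joint's range is limited). The gripper opens to 85 mm and grips with 20 to 120 N. Pads are 22 mm wide; open, the fingers measure 114 mm over their backs; the gripper's body (76 mm by 85 mm) begins 54 mm behind the grasp point. The pads swing forward as they close: fully open they stand 13 mm farther back than shut.
Start: joints at [-82.294, 21.807, 74.336, -0, 83.858, -12.336], TCP at [0.188, -0.517, 0.256] pointing down, gripper open.
Joint ranges: [-178.18, 178.18], [-50.72, 133.34], [12.68, 142.11], [-81.47, 261.47], [9.98, 163.14], [-165.26, 165.26]. Speed limits (degrees/s): [136.94, 136.94, 180, 180, 180, 180].

## Interface

Orientations are given as a 3x3 rotation matrix whose columns are the frame's x, y, z axes.
In Python, from rig import telemetry, optics, env gives the robot as it stands.
- The arm moves only by the tool send_rows, never from a script. Its argument "deltas" is a list that holds one entry, the list of rows, each a list of 7 numbers: the shift along the tool's x, y, z in m, then the turn, a rotation vector about the tool's x, y, z in rad, then the opening, from -1 (shut) to 1 (fully open), so that 0 is half open. In form: [[[x, y, z, ax, ay, az, grip], ...]]. A call has 1 to 12 rows; each row shifts and turns the commanded pose from where the row before left it, along the tool's axes as they then stand; what a row does not reach is not made up. A row lasts 1/8 s, in which the tool goes at most 62.5 mm and 10.7 degrees, less where a joint would pass 70% of its speed; a pose out of reach is approached as far as the arm can. A call is refused whole if a number of a shift passes 0.0625 or a number of a turn 0.188, either way. A call with a gripper value outside its range is refused whole. The fingers move at their own pace and stop on an object; "squeeze" is the grip in N (left out, the last holds). Time passes only in rows, so rows that do not move let the fingers close. It gives the time, the measured TCP pose, the force, the opening and the grip force at its end, in the units of the state.
- telemetry.observe(): the state, without advancing time (a new reading comes with each control period).
- optics.get_image(name): name is "side" or "top" or "wrist"; returns a dict with "image" (480x640x3 uint8, red, green, blue), "range_z" (480x640 float32, m along the optical axis (not along the pixel's ray), 0 where there is no reading), "K" (3x3 intrinsics, pixels), "rvec" (rotation vector, rad) and "tvec" (3), from world to camera coordinates, as OpenCV has them; the wrist camera has in their place "hand_eye" (4x4, takes a point from camera to tool coordinates, whose origin is the TCP and whose axes are the flange's). Camera axes: x right, y down, z forward; pixel columns grow to the right and rows downward; lengths in m; the calibration is good to about 2 mm. A picture is of the moment at which its call begins: read the wrist's pose just before it.
- env.close_job(): hands the job in; it is judged then, once.
The state is a dict: "time_s": time; "q": joint angles; "qvel": joint speeds; "joint_efforts": joint torques, N m; "position": TCP position; "tool_rot": TCP orientation; "ft_force": force on the tool from outside, world axes, zero at the start; "wrist_torque": the same for the moment, N m; "grip_width": finger opening in m; "gripper_force": force on a finger pad.
Only numpy, scipy, OpenCV 4.12 (cv2) and the standard library are available. Lean on these libraries where they do the work, as an engineer would, in place of code of your own. Each camera call takes 0.05 s, during which the arm holds its last target. There are 200 camera calls.

## Task

The small blue bicycle rear frame leans over in its wheel dock with its kickstand folded up. First flip the kickstand fully down past its over-centre point while the frame still leans, then take the frame by the orange grip on its top tube and bring it upright. Finish still gripping the orange grip, holding the frame plumb so that it cannot tip either way, and leave the other things on the bench where they are.

Things in the scene. Friction and masses are not known exactly. Their poses are not given: they have to be found in the camera images.
- wheel_dock: Grey dock plate, 260x135x10 mm, with two low dark cheeks for the wheel, screwed to the bench. Origin on the bench top under the wheel's middle; x axis along the wheel to the frame's front (the orange grip), y to the kickstand's side (the robot's side, more or less), z up. The plate spans -100 to 160 mm in x, -100 to 35 mm in y.
- lean_axis (a point): Point on the level axis about which the blue frame stub (with 180 mm wheel, about 1.3 kg) leans: 10 mm above the dock's origin; the axis runs along the dock's x axis. The hub lies 90 mm above this point when upright.
- frame_lean (a joint): Lean of the frame, rad. 0 = upright; positive = tops go towards the dock's -y, away from the kickstand's side. Stops at 0.26, where it rests at the start, and at -0.14, where the kickstand's foot would meet the bench. Nothing holds it between: let go, it tips to a stop; about 4 N at the grip rights it.
- grip_sleeve: Orange round grip sleeve on the top tube stub at the frame's front, 29 mm diameter (31 mm at the end collars), 74 mm long along the dock's x axis. Origin: its centre, 205 mm ahead of the wheel's middle and 215 mm from the lean axis (225 mm above the bench when upright). The seat tube stands 90 mm behind it; it turns stiffly on the tube (up to 0.5 rad).
- kickstand (a joint): Turn of the kickstand on its pivot beside the hub, rad. 0 = folded, pointing to the rear, 0.14 rad above level; 1.9 = fully down, just past vertical. A spring holds it at either end and changes over at 0.8 (0.66 rad below level); pushed past that it snaps down by itself. About 1 to 3 N, pushed down at the press point, moves it.
- stand_press (a point): Point on the leg's axis to press from above, 56 mm from the pivot, about 0.12 m above the bench when folded. Leg: 11 mm aluminium bar, 87 mm from pivot to end, with a red foot 17 mm thick. It swings parallel to the wheel (26 mm thick), here 69 mm from its mid plane; so while the frame leans, the leg going down also goes to the dock's +y (1 in 3.8).
- mug: orange mug with a handle, 101 mm tall; a bystander standing loose on the bench, to be left alone. Origin at the centre of its underside.
- flux_bottle: brown dropper bottle, 33 mm thick, 102 mm tall; a bystander standing loose on the bench, to be left alone. Origin at the centre of its underside.
- tape_measure: yellow and black tape measure, 32x76x63 mm; a bystander standing loose on the bench, to be left alone. Origin at the centre of its underside.
- multimeter: orange and black multimeter lying on its back, 153x82x47 mm; a bystander standing loose on the bench, to be left alone. Origin at the centre of its underside.
- red_driver: screwdriver with red handle, 146 mm long, lying; a bystander standing loose on the bench, to be left alone. Origin at the centre of its underside.

How it is judged:
By the outcome, as a careful person would: the job done as asked, in the order asked, and still so for the second after the job is handed in, while the arm keeps its last pose, push and grip.
It also fails if it takes over 46 s, if anything falls off the work surface, if the arm or the gripper's body presses on something with over 40 N, if the wrist force passes 120 N, or if a joint passes its speed limit or range.

## Working session

There is one attempt and no reset: what is moved stays moved. The work goes in short steps, Python scripts to look and compute and a tool call to move; the robot and the scene stay as the last step left them, time stands still between calls to the robot, and variables do not carry over. Pictures are saved under pics/ and viewed, at most 10 in all, crops included, and the job is handed in when it is done.

Besides the shell and the picture viewer there is one more tool, called after "Call:" as a command line: name --argument value ..., lists and objects as JSON in quotes. send_rows: Moves the arm, as the interface text tells. Its arguments: {"type":"object","properties":{"deltas":{"type":"array"},"squeeze":{"type":"number"}},"required":["deltas"]}

```bash
mkdir -p pics; cat > h.py <<'E'
import numpy as np, cv2
from rig import telemetry, optics, env
def cam(n):
    s=telemetry.observe(); d=optics.get_image(n)
    if n=="wrist":
        T=np.eye(4);T[:3,:3]=np.array(s["tool_rot"]);T[:3,3]=s["position"]
        d["T"]=T@np.array(d["hand_eye"])
    else:
        R=cv2.Rodrigues(np.array(d["rvec"],float))[0];T=np.eye(4);T[:3,:3]=R.T;T[:3,3]=-R.T@np.array(d["tvec"],float).ravel();d["T"]=T
    return d
def cloud(d):
    z=d["range_z"];v,u=np.mgrid[:480,:640];K=d["K"]
    p=np.stack([(u-K[0][2])/K[0][0]*z,(v-K[1][2])/K[1][1]*z,z],-1)
    return p@d["T"][:3,:3].T+d["T"][:3,3]
def save(d,f): cv2.imwrite(f,cv2.cvtColor(d["image"],cv2.COLOR_RGB2BGR))
E
python3 - <<'E'
from h import *
for n in("side","top"):
    d=cam(n);save(d,f"pics/{n}0.png");np.savez(n+"0.npz",img=d["image"],P=cloud(d),z=d["range_z"],T=d["T"],K=d["K"])
    print(n,d["T"].round(3).tolist(),(d["range_z"]>0).mean())
s=telemetry.observe();print(s["position"],s["tool_rot"],s["time_s"])
E
```

```text
side [[0.012, -0.503, 0.864, -0.421], [-1.0, -0.012, 0.007, 0.016], [0.007, -0.864, -0.503, 0.76], [0.0, 0.0, 0.0, 1.0]] 0.9960416666666667
top [[0.006, -0.998, 0.07, 0.523], [-1.0, -0.006, -0.006, 0.043], [0.006, -0.07, -0.998, 1.784], [0.0, 0.0, 0.0, 1.0]] 0.9958756510416666
[ 0.18843921 -0.51647282  0.25577429] [[ 9.39444714e-01  3.42700430e-01 -2.12341417e-04]
 [ 3.42700410e-01 -9.39443860e-01  1.28930290e-03]
 [ 2.42361818e-04 -1.28399829e-03 -9.99999146e-01]] 0.1
```

View pics/side0.png

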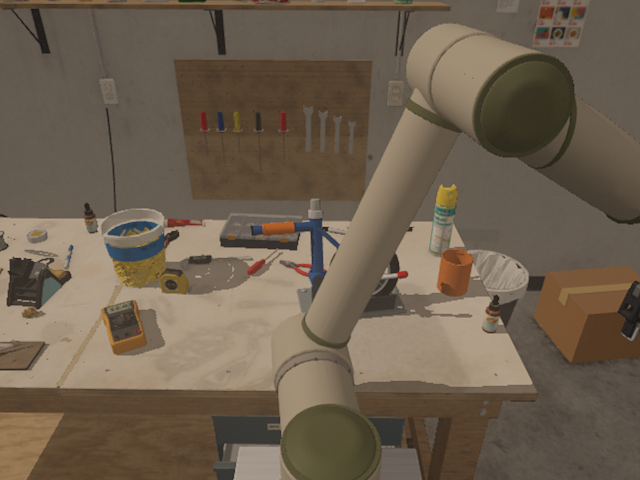

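View pics/top0.png

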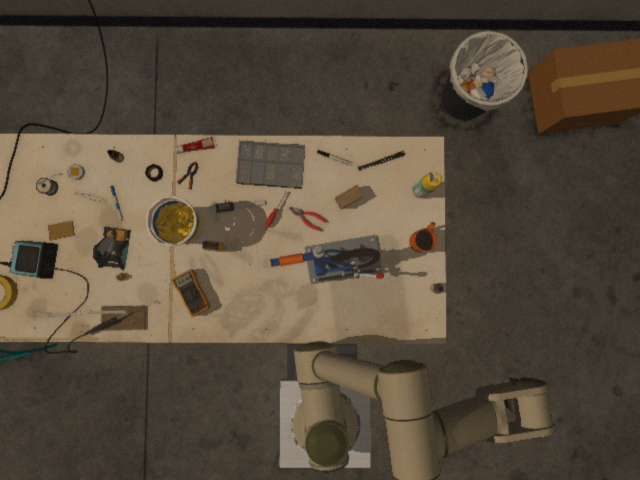

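The side view shows the orange grip at (280,229), the seat tube at (316,250) and the red foot at (403,275). The top view shows the grip at (290,260), the dock plate around (343,260) and the foot at (379,275). Now I'll measure them.

```bash
python3 - <<'E'
from h import *
for n,boxes in(("side",dict(grip=(245,305,215,245),foot=(390,412,265,285))),("top",dict(grip=(265,308,250,270),foot=(370,390,268,282),dock=(298,392,230,290)))):
    f=np.load(n+"0.npz");H=cv2.cvtColor(f["img"],cv2.COLOR_RGB2HSV);P=f["P"]
    for k,(a,b,c,e) in boxes.items():
        m=np.zeros((480,640),bool);h=H[c:e,a:b].astype(int)
        if k=="grip": mm=(h[...,0]>5)&(h[...,0]<17)&(h[...,1]>170)&(h[...,2]>100)&(P[c:e,a:b,2]>.12)
        elif k=="foot": mm=((h[...,0]<5)|(h[...,0]>174))&(h[...,1]>150)&(P[c:e,a:b,2]>.06)
        else: mm=(abs(P[c:e,a:b,2]-.010)<.006)&(h[...,1]<60)
        m[c:e,a:b]=mm;q=P[m];v,u=np.nonzero(m)
        print(n,k,m.sum(),"uv",u.mean().round(1),v.mean().round(1),"med",np.median(q,0).round(4),"min",q.min(0).round(3),"max",q.max(0).round(3))
        r=cv2.minAreaRect((q[:,:2]*1000).astype(np.float32));print("  rect",r)
        if k=="grip":
            w=np.linalg.svd(q-q.mean(0),full_matrices=False)[2];print("  axis",w[0].round(3))
f=np.load("top0.npz");c=f["img"][215:300,255:400];cv2.imwrite("pics/tc.png",cv2.resize(cv2.cvtColor(c,cv2.COLOR_RGB2BGR),None,fx=5,fy=5,interpolation=cv2.INTER_CUBIC))
E
```

```text
side grip 333 uv 278.1 228.0 med [0.5597 0.114  0.2269] min [-0.421  0.016  0.213] max [0.58  0.148 0.76 ]
  rect ((77.715576171875, 82.97977447509766), (1003.1907348632812, 69.16032409667969), 3.664395332336426)
  axis [-0.876 -0.083  0.475]
side foot 54 uv 401.9 274.0 med [ 0.516  -0.1744  0.1318] min [ 0.507 -0.187  0.096] max [ 0.578 -0.165  0.137]
  rect ((541.5256958007812, -179.6497039794922), (20.954143524169922, 69.72013092041016), 81.62383270263672)
top grip 188 uv 290.7 259.0 med [0.5697 0.1138 0.2286] min [0.523 0.043 0.211] max [0.586 0.151 1.784]
  rect ((563.3493041992188, 92.45832824707031), (117.6732177734375, 48.93804168701172), 73.650146484375)
  axis [-0.03  -0.047  0.998]
top foot 26 uv 379.2 275.5 med [ 0.5199 -0.1745  0.1311] min [ 0.515 -0.184  0.119] max [ 0.525 -0.164  0.146]
  rect ((519.8529663085938, -174.02615356445312), (9.955443382263184, 19.996997833251953), 0.3394203782081604)
top dock 888 uv 343.8 255.4 med [ 0.6133 -0.0655  0.0094] min [ 0.492 -0.198  0.004] max [0.664 0.074 0.016]
  rect ((577.155517578125, -61.568115234375), (133.02345275878906, 259.60235595703125), 9.913063049316406)
```

View pics/tc.png

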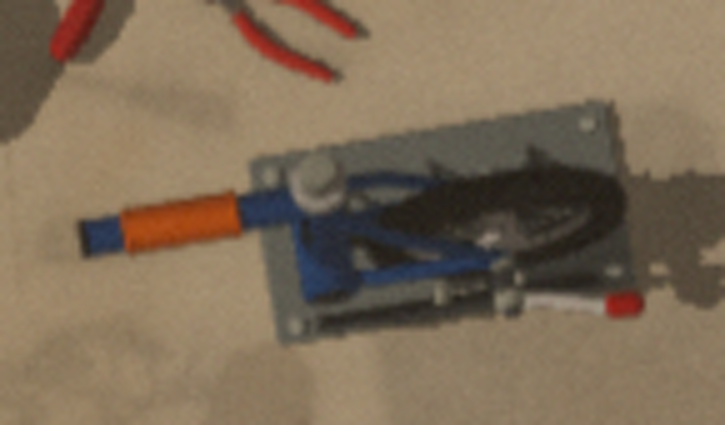

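Call:
send_rows --deltas '[[[0.0393, -0.0203, 0.004, 0, 0, 0, -1], [0.0393, -0.0203, 0.004, 0, 0, 0, -1], [0.0393, -0.0203, 0.004, 0, 0, 0, -1], [0.0393, -0.0203, 0.004, 0, 0, 0, -1], [0.0393, -0.0203, 0.004, 0, 0, 0, -1], [0.0393, -0.0203, 0.004, 0, 0, 0, -1], [0.0393, -0.0203, 0.004, 0, 0, 0, -1], [0.0393, -0.0203, 0.004, 0, 0, 0, -1], [0.0393, -0.0203, 0.004, 0, 0, 0, -1], [0.0393, -0.0203, 0.004, 0, 0, 0, -1], [0.0393, -0.0203, 0.004, 0, 0, 0, -1], [0, 0, 0, 0, 0, 0.178, -1]]]' --squeeze 30

```text
time_s: 1.6
position: [0.5192, -0.1565, 0.2115]
tool_rot: [[0.985, 0.171, -0.001], [0.171, -0.985, 0.001], [-0.001, -0.001, -1.0]]
ft_force: [-0.6, -0.7, 1.0]
grip_width: -0.0
gripper_force: 0.0
```

Call:
send_rows --deltas '[[[0, 0, 0, 0, 0, 0, -1], [0, 0, 0, 0, 0, 0, -1]]]'

```text
time_s: 1.85
position: [0.5178, -0.1591, 0.2122]
tool_rot: [[0.985, 0.174, -0.0], [0.174, -0.985, 0.0], [-0.0, -0.0, -1.0]]
ft_force: [-0.4, 0.8, -0.3]
grip_width: -0.0002
gripper_force: 0.0
```

```bash
python3 - <<'E'
from h import *
s=telemetry.observe();print(s["position"],np.array(s["tool_rot"]).round(3),s["time_s"],s["ft_force"],s["grip_width"])
d=cam("wrist");save(d,"pics/w1.png");P=cloud(d)
H=cv2.cvtColor(d["image"],cv2.COLOR_RGB2HSV).astype(int)
m=((H[...,0]<5)|(H[...,0]>174))&(H[...,1]>150)&(P[...,2]>.08)&(P[...,2]<.16);q=P[m];print(m.sum(),np.median(q,0),q.min(0),q.max(0))
E
```

```text
[ 0.51783048 -0.15905363  0.21224417] [[ 0.985  0.174 -0.   ]
 [ 0.174 -0.985  0.   ]
 [-0.    -0.    -1.   ]] 1.85 [-0.44296095  0.82747678 -0.26111122] -0.0001628472516852349
1321 [ 0.52231354 -0.17577833  0.13233111] [ 0.51260622 -0.18937609  0.1239366 ] [ 0.52914471 -0.16392028  0.1365025 ]
```

View pics/w1.png

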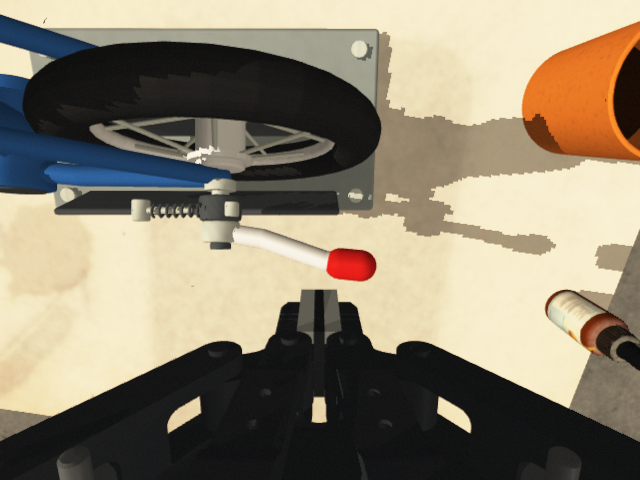

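The wrist view shows the white leg from its pivot at (218,225) to the red foot at (352,264), with the shut fingertips at (319,300) beside and above the leg. I'll press now.

Call:
send_rows --deltas '[[[0, -0.002, 0.025, 0, 0, 0, -1], [0, -0.002, 0.024, 0, 0, 0, -1], [0, 0, 0.006, 0, 0, 0, -1], [0, 0, 0.006, 0, 0, 0, -1], [-0.001, 0, 0.006, 0, 0, 0, -1], [-0.0015, 0, 0.006, 0, 0, 0, -1], [-0.0015, -0.001, 0.006, 0, 0, 0, -1], [-0.0015, -0.001, 0.006, 0, 0, 0, -1]]]'

```text
time_s: 2.9
position: [0.5115, -0.1537, 0.127]
tool_rot: [[0.985, 0.171, 0.0], [0.171, -0.985, 0.0], [0.0, -0.0, -1.0]]
ft_force: [-0.4, 0.3, 1.1]
grip_width: -0.0002
gripper_force: 0.5
```

```bash
python3 - <<'E'
from h import *
s=telemetry.observe();print(s["position"],s["ft_force"])
d=cam("wrist");save(d,"pics/w2.png")
E
```

```text
[ 0.51151078 -0.15372279  0.12696765] [-0.40319798  0.25037786  1.13828919]
```

View pics/w2.png

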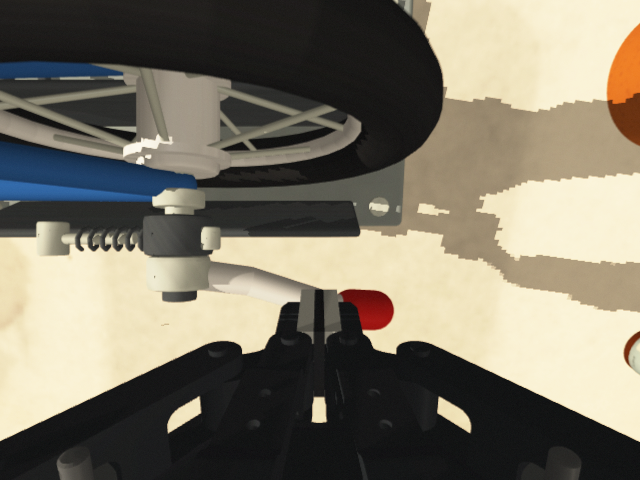

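The fingertips at (319,305) sit on the leg just inboard of the red foot, and the leg is going down. I'll keep pressing.

Call:
send_rows --deltas '[[[-0.0015, -0.002, 0.006, 0, 0, 0, -1], [-0.0015, -0.002, 0.006, 0, 0, 0, -1], [-0.0015, -0.002, 0.006, 0, 0, 0, -1], [-0.0015, -0.002, 0.006, 0, 0, 0, -1], [-0.0015, -0.002, 0.006, 0, 0, 0, -1], [0, 0, 0, 0, 0, 0, -1]]]'

```text
time_s: 3.7
position: [0.5023, -0.145, 0.0968]
tool_rot: [[0.985, 0.171, -0.001], [0.171, -0.985, 0.0], [-0.001, -0.001, -1.0]]
ft_force: [-0.4, -0.1, -0.6]
grip_width: -0.0002
gripper_force: 0.0
```

```bash
python3 - <<'E'
from h import *
s=telemetry.observe();print(s["position"],s["ft_force"])
d=cam("wrist");save(d,"pics/w3.png")
P=cloud(d);H=cv2.cvtColor(d["image"],cv2.COLOR_RGB2HSV).astype(int)
m=((H[...,0]<5)|(H[...,0]>174))&(H[...,1]>150)&(P[...,2]<.16);q=P[m];print(m.sum(),len(q) and np.median(q,0))
E
```

```text
[ 0.50225633 -0.14500239  0.09684837] [-0.37367969 -0.12087213 -0.59453046]
320 [ 0.48511279 -0.1015567   0.05590427]
```

View pics/w3.png

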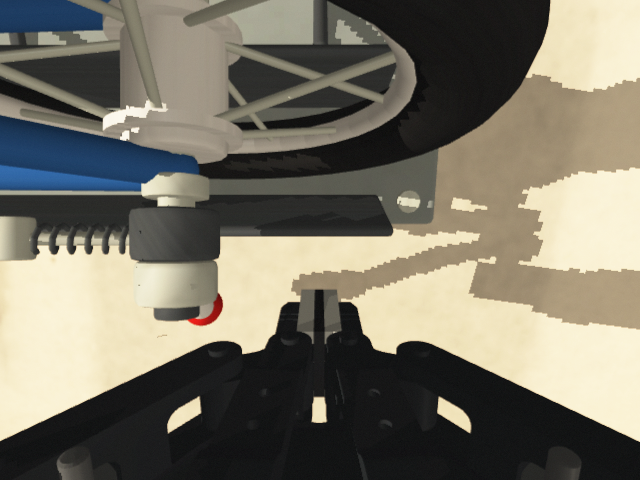

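The wrist view shows the leg snapped down, with the red foot at (205,308) below the pivot. Next I'll plan the lift and the grasp.

```bash
python3 - <<'E'
from h import *
s=telemetry.observe();print(np.round(s["q"],1))
f=np.load("top0.npz");P=f["P"];m=(P[...,2]>.15)&(P[...,2]<.5)&(abs(P[...,0]-.58)<.08)&(P[...,1]>-.05)&(P[...,1]<.17)
q=P[m];print(q[:,2].max(),q[q[:,2].argmax()],np.percentile(q[:,2],[50,90,98]))
f=np.load("side0.npz");P=f["P"];m=(P[...,2]>.2)&(P[...,2]<.5)&(abs(P[...,0]-.58)<.06)&(P[...,1]>-.05)&(P[...,1]<.06);print(P[m].max(0))
# tilted target
ex=np.array([-.172,.985,0]);ey=np.array([-.985,-.172,0]);ez=np.array([0,0,1.])
O=np.array([.5503,-.0967,0])
up=lambda a:-np.sin(a)*ey+np.cos(a)*ez
for a in(.26,0):
    c=O+.01*ez+.207*ex+.215*up(a);print(a,"centre",c.round(4),"tcp",(c+.006*up(a)).round(4),"up",up(a).round(3))
E
```

```text
[-29.1  29.2  91.8   0.   59.   51.1]
0.2900441480284133 [0.59552984 0.02694704 0.29004415] [0.22502387 0.25743861 0.28082772]
[0.60413109 0.05962924 0.28361822]
0.26 centre [0.5691 0.1167 0.2178] tcp [0.5707 0.117  0.2236] up [0.253 0.044 0.966]
0 centre [0.5147 0.1072 0.225 ] tcp [0.5147 0.1072 0.231 ] up [0. 0. 1.]
```

Call:
send_rows --deltas '[[[0, 0, -0.05, 0, 0, 0, -1], [0, 0, -0.05, 0, 0, 0, -1], [0, 0, -0.0165, 0, 0, -0.1745, -1], [0, 0, -0.0165, 0, 0, -0.1745, -1], [0, 0, -0.0165, 0, 0, -0.1745, -1], [0, 0, -0.0165, 0, 0, -0.1745, -1], [0, 0, -0.0165, 0, 0, -0.1745, -1], [0, 0, -0.0165, 0, 0, -0.1745, -1], [0, 0, -0.0165, 0, 0, -0.1745, -1], [0, 0, -0.0165, 0, 0, -0.1745, -1], [0, 0, -0.0165, 0, 0, -0.1745, -1], [0, 0, 0, 0, 0, 0, -1]]]'

```text
time_s: 5.25
position: [0.5027, -0.1453, 0.3469]
tool_rot: [[-0.169, 0.986, 0.002], [0.986, 0.169, -0.001], [-0.002, 0.002, -1.0]]
ft_force: [-0.4, 0.1, 0.5]
grip_width: 0.0
gripper_force: 0.0
```

Call:
send_rows --deltas '[[[0.035, 0.0198, 0, 0, 0, 0, -1], [0.035, 0.0198, 0, 0, 0, 0, -1], [0.035, 0.0198, 0, 0, 0, 0, -1], [0.035, 0.0198, 0, 0, 0, 0, -1], [0.035, 0.0198, 0, 0, 0, 0, -1], [0.035, 0.0198, 0, 0, 0, 0, 0], [0.035, 0.0198, 0, 0, 0, 0, 1], [0, 0, 0, 0.13, 0, 0, 1], [0, 0, 0, 0.13, 0, 0, 1], [0, 0, 0, 0, 0, 0, 1], [0, 0, 0, 0, 0, 0, 1]]]'

```text
time_s: 6.62
position: [0.5972, 0.1198, 0.3456]
tool_rot: [[-0.169, 0.953, -0.251], [0.986, 0.163, -0.043], [-0.0, -0.255, -0.967]]
ft_force: [-0.4, -0.0, 0.0]
grip_width: 0.0854
gripper_force: 0.0
```

```bash
python3 - <<'E'
from h import *
s=telemetry.observe();R=np.array(s["tool_rot"]);p=np.array(s["position"]);print(p,R.round(3).tolist(),np.round(s["q"],1),s["ft_force"],s["grip_width"],s["time_s"])
d=cam("wrist");save(d,"pics/w4.png");P=cloud(d)
H=cv2.cvtColor(d["image"],cv2.COLOR_RGB2HSV).astype(int)
m=(H[...,0]>5)&(H[...,0]<17)&(H[...,1]>170)&(H[...,2]>80)&(P[...,2]>.15)&(P[...,2]<.27);q=(P[m]-p)@R
print(m.sum(),"tool frame 1/50/99%",np.percentile(q,[1,50,99],axis=0).round(4).tolist())
v,u=np.nonzero(m);print(u.min(),u.max(),v.min(),v.max())
E
```

```text
[0.59720966 0.11977516 0.34557891] [[-0.169, 0.953, -0.251], [0.986, 0.163, -0.043], [-0.0, -0.255, -0.967]] [  1.1  33.   42.2  -2.5 119.4  -9.6] [-0.36662408 -0.03440026  0.0474798 ] 0.08537105810576742 6.625
5015 tool frame 1/50/99% [[-0.0354, -0.0083, 0.1149], [0.0018, 0.0051, 0.118], [0.0356, 0.0189, 0.1273]]
304 352 186 303
```

View pics/w4.png

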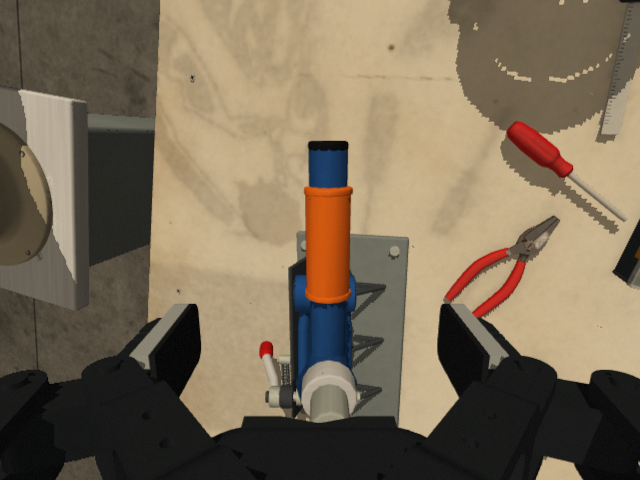

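The wrist view shows the orange sleeve at (328,245), centred between the open jaws, and the kickstand foot down at (265,350). I'll descend and grip.

Call:
send_rows --deltas '[[[0, 0.005, 0.031, 0, 0, 0, 1], [0, 0, 0.031, 0, 0, 0, 1], [0, 0, 0.031, 0, 0, 0, 1], [0, 0, 0.021, 0, 0, 0, 1], [0, 0, 0.01, 0, 0, 0, 1], [0, 0, 0, 0, 0, 0, 0], [0, 0, 0, 0, 0, 0, -0.5], [0, 0, 0, 0, 0, 0, -1], [0, 0, 0, 0, 0, 0, -1], [0, 0, 0, 0, 0, 0, -1], [0, 0, 0, 0, 0, 0, -1], [0, 0, 0, 0, 0, 0, -1]]]' --squeeze 60

```text
time_s: 8.18
position: [0.5713, 0.1153, 0.2255]
tool_rot: [[-0.171, 0.953, -0.251], [0.985, 0.165, -0.044], [-0.0, -0.254, -0.967]]
ft_force: [3.1, 1.0, 5.6]
grip_width: 0.0276
gripper_force: 59.5
```

```bash
cat > st.py <<'E'
from h import *
s=telemetry.observe();R=np.array(s["tool_rot"]);p=np.array(s["position"])
ex=np.array([-.172,.985,0]);ey=np.array([-.985,-.172,0]);O=np.array([.5503,-.0967,.01])
g=p+.006*R[:,2];r=g-O;print(s["time_s"],p.round(4),"ft",np.round(s["ft_force"],1),"tq",np.round(s["wrist_torque"],2),s["grip_width"],s["gripper_force"])
y,z=r@ey,r[2];print("dock x,y,z",(r@ex).round(4),y.round(4),z.round(4),"radius",np.hypot(y,z).round(4),"lean",np.arctan2(-y,z).round(4),"tool tilt",np.arcsin(R[:,2]@ey).round(4))
E
python3 st.py
```

```text
8.175 [0.5713 0.1153 0.2255] ft [3.1 1.  5.6] tq [ 0.12 -0.47 -0.01] 0.027580631407076384 59.47504162788391
dock x,y,z 0.2052 -0.0556 0.2097 radius 0.2169 lean 0.2591 tool tilt 0.2572
```

Call:
send_rows --deltas '[[[0, -0.00577, 7.5e-05, -0.026, 0, 0, -1], [0, -0.00577, 7.5e-05, -0.026, 0, 0, -1], [0, -0.00577, 7.5e-05, -0.026, 0, 0, -1], [0, -0.00577, 7.5e-05, -0.026, 0, 0, -1], [0, -0.00577, 7.5e-05, -0.026, 0, 0, -1], [0, -0.00577, 7.5e-05, -0.026, 0, 0, -1], [0, -0.00577, 7.5e-05, -0.026, 0, 0, -1], [0, -0.00577, 7.5e-05, -0.026, 0, 0, -1], [0, -0.00577, 7.5e-05, -0.026, 0, 0, -1], [0, -0.00577, 7.5e-05, -0.026, 0, 0, -1], [0, 0, 0, 0, 0, 0, -1], [0, 0, 0, 0, 0, 0, -1]]]'

```text
time_s: 9.68
position: [0.5147, 0.1054, 0.2328]
tool_rot: [[-0.171, 0.985, 0.001], [0.985, 0.171, -0.0], [-0.0, 0.001, -1.0]]
ft_force: [-0.6, -0.5, 7.4]
grip_width: 0.0274
gripper_force: 59.8
```

```bash
python3 st.py; python3 - <<'E'
from h import *
d=cam("side");cv2.imwrite("pics/s5.png",cv2.resize(cv2.cvtColor(d["image"][160:340,220:460],cv2.COLOR_RGB2BGR),None,fx=3,fy=3))
d=cam("top");P=cloud(d);cv2.imwrite("pics/t5.png",cv2.resize(cv2.cvtColor(d["image"][215:300,255:400],cv2.COLOR_RGB2BGR),None,fx=5,fy=5))
E
```

```text
9.675 [0.5147 0.1054 0.2328] ft [-0.6 -0.5  7.4] tq [-0.1   0.08  0.01] 0.027411270871257398 59.823453426361084
dock x,y,z 0.2052 0.0003 0.2168 radius 0.2168 lean -0.0014 tool tilt -0.0005
```

View pics/s5.png

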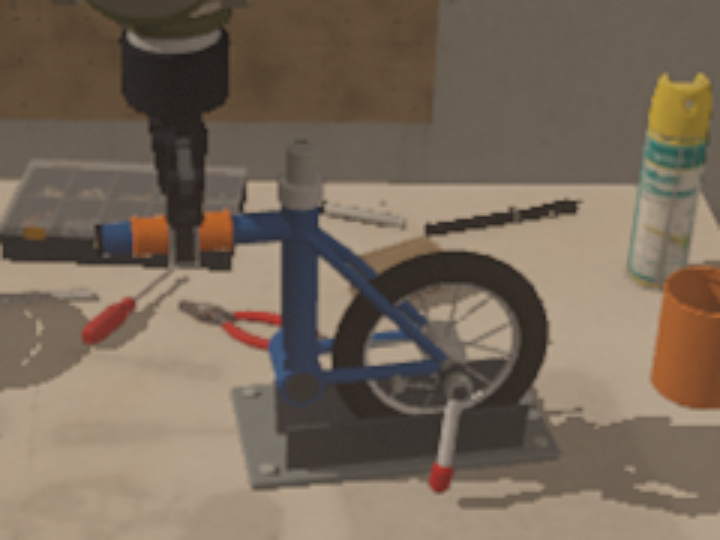

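View pics/t5.png

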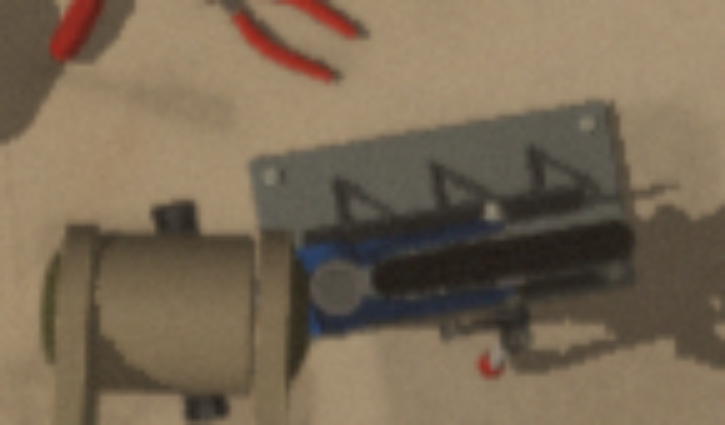

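The side view shows the kickstand down with its foot at (440,478), the seat tube vertical and the jaws on the orange grip at (185,240). The top view shows the wheel edge-on. The lean works out at about 0, so I'll hold briefly and hand in.

Call:
send_rows --deltas '[[[0, 0, 0, 0, 0, 0, -1], [0, 0, 0, 0, 0, 0, -1], [0, 0, 0, 0, 0, 0, -1], [0, 0, 0, 0, 0, 0, -1], [0, 0, 0, 0, 0, 0, -1], [0, 0, 0, 0, 0, 0, -1]]]'

```text
time_s: 10.52
position: [0.5149, 0.1055, 0.2328]
tool_rot: [[-0.171, 0.985, 0.001], [0.985, 0.171, -0.0], [-0.0, 0.001, -1.0]]
ft_force: [-1.3, -0.3, 6.4]
grip_width: 0.0271
gripper_force: 59.9
```

```bash
python3 st.py; python3 -c "
from rig import env
print(env.close_job())"
```

```text
10.525 [0.5149 0.1055 0.2328] ft [-1.3 -0.3  6.4] tq [-0.11  0.06 -0.01] 0.027104502152371448 59.85004127025604
dock x,y,z 0.2052 0.0001 0.2168 radius 0.2168 lean -0.0006 tool tilt -0.0006
the job is handed in; nothing more can be done
None
```

I handed the job in at 10.5 s: the kickstand was snapped fully down while the frame still leaned, and the frame is now held upright by the orange grip (measured lean about -0.001 rad, 60 N grip), with no other object touched that I could see.

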